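Close the lamp hood of a bench illuminator

ROBOT

A 6-joint arm with a two-finger parallel gripper is mounted at the origin on the work surface. World frame = base frame: x ahead of the robot, y to its left, z up, the work surface at z = 0. Lengths are in m, angles in rad, forces in N, time in s.
With the tool pointing down it reaches from about 0.275 to 0.825 m from the base axis. Payload 4.9 kg.
Tool frame: the origin (TCP) lies at the very end of the fingers, on their centre line; the grasp point (between the pads) lies manip.pinch_z behind it (manip.pinch_z is the distance from the TCP to the grasp point, in m); z points along the fingers, y is the direction in which the jaws open and shut (so a half turn about z gives the same grasp; the last joint's range is limited). The gripper opens to 85 mm and grips with 20 to 120 N. Pads are 22 mm wide; open, the fingers measure 114 mm over their backs; the gripper's body (76 mm by 85 mm) begins 54 mm behind the grasp point. The pads swing forward as they close: fully open they stand 13 mm farther back than shut.
Start: joints at [-1.289, 0.326, -0.193, 1.052, 0, 1.437], TCP at [0.222, -0.503, 0.203] pointing down, gripper open.
Joint ranges: [-2.65, 2.65], [-0.97, 1.79], [-1.3, 1.35], [-1.93, 2.1], [-1.47, 1.37], [-3.14, 3.14]. Speed limits (rad/s): [2.57, 2.57, 3.14, 3.14, 3.14, 3.14].

INTERFACE

Orientations are given as [roll, pitch, yaw] about the fixed x, y, z axes, in that order (R = Rz(yaw) Ry(pitch) Rx(roll)).
In Python, from plant import manip, optics, workorder, spot_in, masks_of gives the robot as it stands. The module is installed in compiled form; this text tells all that it offers.
- The arm moves only by the shell command python3 -m creep 'ROWS' [OPENING] [FORCE]. ROWS is text: rows parted by semicolons, each of 4 numbers parted by spaces: the shift along the tool's x, y, z in cm, then the turn about the tool's z in degrees. In form: x y z twist; .... A call has 1 to 5 rows; each row is the pose to reach, as a shift and turn from the pose measured when the call began, along the tool's axes at that moment; what a row does not reach only later rows make up. A row lasts 1/8 s, in which the tool goes at most 62.5 mm and 10.7 degrees, less where a joint would pass 70% of its speed; a pose out of reach is approached as far as the arm can. A call with a gripper value outside its range is refused whole. OPENING is the opening, from -1 (shut) to 1 (fully open), set as the call begins (- or left out, the last holds). The fingers move at their own pace and stop on an object; FORCE is the grip in N (left out, the last holds). Time passes only in rows, so rows that repeat a pose let the fingers close. It gives the time, the measured TCP pose, the force and the opening at its end, in the units of the state.
- manip.observe(): the state, without advancing time (a new reading comes with each control period).
- optics.grab_frame(name): name is "scene" or "top" or "wrist"; returns a dict with "frame" (384x512x3 uint8, red, green, blue), "mtx" (3x3 intrinsics, pixels), "world_to_cam" (4x4, takes a point from world to camera coordinates). Camera axes: x right, y down, z forward; pixel columns grow to the right and rows downward; lengths in m; the calibration is good to about 2 mm. The wrist camera is an equidistant fisheye: a pixel r from the principal point sees the ray r / f radians off the axis. A picture is of the moment at which its call begins. There is no depth.
- workorder.hand_in(): hands the job in, once; it reports no verdict.
Trained networks look in the newest picture that a camera, given by its name, has taken for a name from the list of things; names that differ only in an ending like _2 or _b are one class to them, and where a whole thing is asked for, a point or a joint stands for the part that bears it (a point fixed in the world has none). Each returns a list of dicts, best first, with "score" (0 to 1); they miss things now and then, are a little off and sometimes report something else, mostly with a low value. They report only what shows in the picture. A call takes as long as a camera call.
- spot_in(name, camera): "location" ([x, y, z] in m, in world coordinates, good to about 4 mm: the middle of the surface that is visible of it).
- masks_of(name, camera): "pixels" (384x512 bool, what is visible of it).
The state is a dict: "clock": time; "joints": joint angles; "dq": joint speeds; "tau": joint torques, N m; "eef_pos": TCP position; "eef_rot": TCP orientation; "force": force on the tool from outside, world axes, zero at the start; "wrist_torque": the same for the moment, N m; "grip_width": opening from 0.0 (shut) to 1.0 (fully open).
Only numpy, scipy, OpenCV 4.12 (cv2) and the standard library are available. Lean on these libraries where they do the work, as an engineer would, in place of code of your own. Each camera call takes 0.05 s, during which the arm holds its last target. There are 200 camera calls.

TASK

Lay the standing lamp tube on its side in the V cradle of the illuminator base and let go of it; then turn the quarter-turn stud until its bar lines up with the white marks. Only then lower the hood over both, the bar coming up through its slot, and press it firmly down so that the rubber seal is squeezed. Finish while still holding the hood pressed down, and leave the other things on the bench alone.

Things in the scene. Friction and masses are not known exactly. Their poses are not given: they have to be found in the camera images.
- base: Illuminator base, fixed: dark steel plate 120 (x) x 230 (y) x 12 mm, origin at the centre of its underside, z up. On it two V saddles (the cradle; 28 mm wide in x, 10 mm long in y, at y = -3 and +47 mm), the stud at y = -88 mm with white marks either side of it along x, and round the edge a black rubber seal 8 mm wide, top at z = 17 mm when not squeezed.
- cradle (a point): Point on the axis that the lamp tube has when it lies in the cradle, midway between the saddles: (0, 22, 38) mm in the base's frame, 26 mm above the plate. The tube lies along the base's y, either end first. Axes as the base's.
- tube: Lamp tube, loose: plain black cylinder with steel bands, 30 mm diameter, 90 mm long, 0.11 to 0.23 kg, standing on end on the bench to the right of the base. Origin at the centre of its lower end, z along its axis.
- tube_center (a point): Middle of the lamp tube, on its axis, 45 mm from either end.
- stud (a joint): Turn of the stud, rad: 0 when the bar lies along the base's x (in line with the white marks, fits the hood's slot), pi/2 when along the base's y; grows anticlockwise seen from above; free from -0.6 to 1.6, no stop or click at 0, light friction (0.04 N m), stays where left. Starts at 0.8 to 1.5.
- stud_bar (a point): Middle of the stud's steel bar, on the turning axis, 34 mm above the base's underside. The bar is 30 mm long (this point's x), 8 mm thick (its y) and 18 mm tall (25 to 43 mm above the base's underside); below it a post of 7.6 mm diameter.
- seal (a joint): Squeeze of the rubber seal, m: 0 free, 0.005 fully flat (metal to metal). Springy: it begins to give at 5 N, then 2.5 N per mm; the hood's own weight (about 3 N) does not move it.
- hood: Hood, loose, grey plastic, 0.24 to 0.36 kg, upright on the bench left of the base. Flange 120 (x) x 230 (y) x 5 mm with a slot 38 (x) x 15 (y) mm centred at x = 0, y = -88 mm; hollow dome 82 mm wide, y -48 to 93 mm, 55 mm tall. Origin at the centre of the flange's underside, z up. In place its origin and axes are those of the base, but 17 mm higher, on the seal (12 mm with the seal flat).
- hood_grip (a point): Middle of the ridge handle on top of the hood, at (0, 8, 67.5) mm in the hood's frame: black block 14 (x) x 50 (y) x 25 mm tall (55 to 80 mm above the flange's underside). Axes as the hood's.
- eyepiece: Bystander: steel eyepiece standing on the bench, 36 mm wide, 42 mm tall, origin under its centre.
- oil_bottle: Bystander: small amber bottle, 32 mm diameter, 60 mm tall, origin under its centre.
- slide_box: Bystander: flat wooden slide box 80 x 100 x 32 mm, origin under its centre.
- screwdriver: Bystander: screwdriver lying on the bench, 140 mm long.

How it is judged:
By the outcome, as a careful person would: the job done as asked, in the order asked, and still so for the second after the job is handed in, while the arm keeps its last pose, push and grip.
It also fails if it takes over 61 s, if anything falls off the work surface, if the arm or the gripper's body presses on something with over 40 N, if the wrist force passes 120 N, or if a joint passes its speed limit or range.

## Working session

There is one attempt and no reset: what is moved stays moved. The work goes in short steps, Python scripts to look and compute and a shell command to move; the robot and the scene stay as the last step left them, time stands still between calls to the robot, and variables do not carry over. Pictures are saved under pics/ and viewed, about 8 in all and at most 12, crops included, and the job is handed in when it is done.

```bash
mkdir -p pics
cat > h.py <<'E'
import numpy as np,cv2
from plant import manip,optics,workorder,spot_in,masks_of
from scipy.spatial.transform import Rotation as Rn
def R(): return Rn.from_euler('xyz',manip.observe()['eef_rot']).as_matrix()
def st():
    s=manip.observe()
    for k in('clock','joints','eef_pos','eef_rot','force','grip_width'): print(k,np.round(s[k],4))
    return s
def totool(p):  # shift in tool axes, cm, from the current TCP to world point p
    return np.round(R().T@(np.array(p)-manip.observe()['eef_pos'])*100,2)
def onplane(f,uv,z):  # pinhole pixel -> world at height z
    T=f['world_to_cam'];K=f['mtx'];r=T[:3,:3].T@np.linalg.inv(K)@np.array([uv[0],uv[1],1.]);c=-T[:3,:3].T@T[:3,3]
    return c+r*(z-c[2])/r[2]
def proj(f,p):
    T=f['world_to_cam'];q=T[:3,:3]@np.array(p)+T[:3,3];q=f['mtx']@q;return q[:2]/q[2]
def save(f,n): cv2.imwrite('pics/'+n,f['frame'][:,:,::-1])
E
python3 - <<'E'
from h import *
s=st();print(manip.pinch_z);print(R().round(3))
f=optics.grab_frame('top');save(f,'top1.png')
c=-f['world_to_cam'][:3,:3].T@f['world_to_cam'][:3,3];print('cam',c)
for n in['base','tube','stud_bar','hood','hood_grip','eyepiece','oil_bottle','slide_box','screwdriver','cradle']:
    for d in spot_in(n,'top')[:2]: print(n,round(d['score'],2),np.round(d['location'],3))
E
```

```text
clock 0.0
joints [-1.2892  0.3269 -0.1936  1.052   0.      1.4365]
eef_pos [ 0.222  -0.5025  0.2027]
eef_rot [-3.1398e+00 -2.0000e-04  4.1580e-01]
force [-0.2699  0.5141 -0.9478]
grip_width 1.0016
0.0187
[[ 0.915  0.404 -0.   ]
 [ 0.404 -0.915  0.002]
 [ 0.    -0.002 -1.   ]]
cam [ 0.50204774 -0.03035592  1.12910505]
base 0.87 [ 0.536 -0.039  0.009]
tube 0.73 [ 0.473 -0.316  0.087]
stud_bar 0.44 [ 0.539 -0.131  0.045]
hood 0.8 [0.526 0.256 0.015]
hood 0.68 [ 0.668 -0.311  0.019]
hood_grip 0.75 [0.518 0.25  0.014]
slide_box 0.59 [ 0.753 -0.202  0.032]
screwdriver 0.56 [ 0.67  -0.312  0.019]
cradle 0.61 [ 0.535 -0.04   0.011]
```

View pics/top1.png

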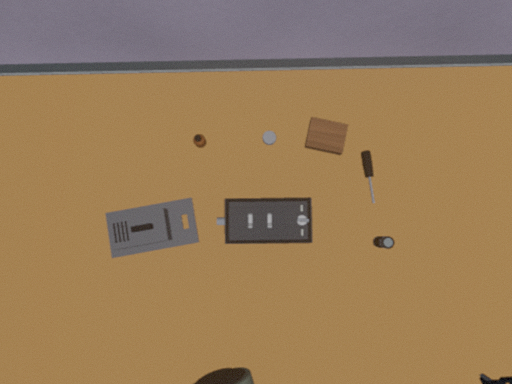

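Top view: hood at (152,228) with its slot on the right, base at (268,220) with the stud at (302,220), and tube at (386,242). The bystanders are all farther back, and the grey tab at (220,221) beside the base is unidentified.

Run:
```python
from h import *
f=optics.grab_frame('top')
def rect(n,z):
    d=masks_of(n,'top')[0];m=d['pixels'].astype(np.uint8)
    m=cv2.morphologyEx(m,cv2.MORPH_OPEN,np.ones((5,5),np.uint8)) if n in('base','hood') else m
    p=np.argwhere(m)[:,::-1];
    w=np.array([onplane(f,q,z)[:2] for q in p],np.float32)
    (c,sz,a)=cv2.minAreaRect(w);print(n,round(d['score'],2),np.round(c,4),np.round(sz,4),round(a,1),'mean',w.mean(0).round(4),len(p))
rect('base',.015);rect('hood',.004);rect('hood_grip',.08);rect('stud_bar',.043);rect('tube',.09)
g=optics.grab_frame('scene');save(g,'scene1.png')
for n in['tube','stud_bar','hood_grip','hood','base']:
    for d in spot_in(n,'scene')[:1]: print(n,round(d['score'],2),np.round(d['location'],3))
a=cv2.resize(f['frame'][190:260,95:405],None,fx=2.55,fy=2.55,interpolation=cv2.INTER_CUBIC)
b=cv2.resize(g['frame'],(512,384));b=cv2.resize(b,(526,394))
o=np.zeros((a.shape[0]+394,800,3),np.uint8);o[:a.shape[0],:a.shape[1]]=a[:,:800];o[a.shape[0]:,:526]=b
cv2.imwrite('pics/c2.png',o[:,:,::-1]);print(o.shape)
```

```text
base 0.76 [ 0.5384 -0.031 ] [0.2492 0.1216] 89.5 mean [ 0.5377 -0.0376] 4154
hood 0.84 [0.5258 0.2651] [0.124  0.2328] 8.4 mean [0.5259 0.2678] 4007
hood_grip 0.75 [0.5254 0.2456] [0.1174 0.2191] 8.7 mean [0.5237 0.2476] 4083
stud_bar 0.36 [ 0.5371 -0.1269] [0.0178 0.0051] 88.7 mean [ 0.5369 -0.127 ] 20
tube 0.48 [ 0.4757 -0.3173] [0.0511 0.0288] 88.7 mean [ 0.4766 -0.3173] 232
tube 0.83 [ 0.484 -0.329  0.065]
stud_bar 0.46 [ 0.537 -0.128  0.036]
hood_grip 0.83 [0.544 0.248 0.026]
hood 0.62 [0.539 0.25  0.026]
base 0.85 [ 0.544 -0.043  0.01 ]
(572, 800, 3)
```

View pics/c2.png

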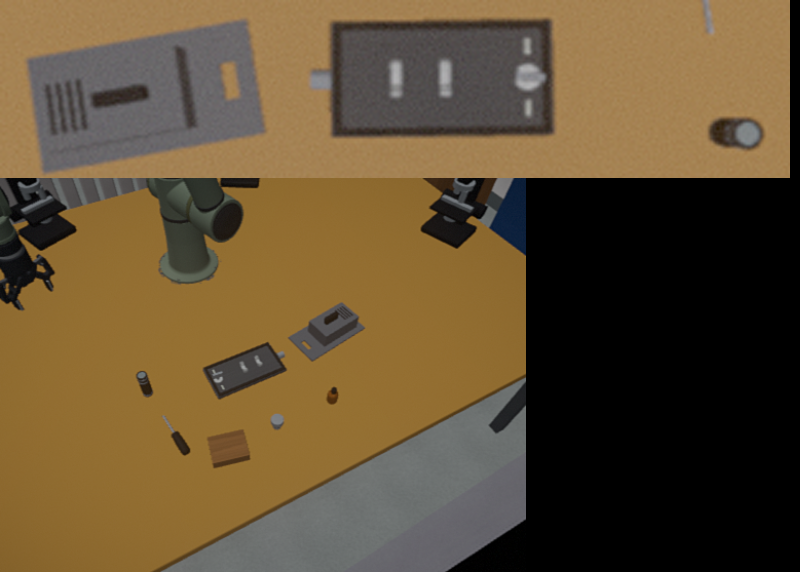

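Crop (2.55×): the tube's top disc is at crop (748,133), base corners (332,21)–(552,134), and the stud bar lies roughly along base y near (530,77). Hood yaw is about +8.6°. Next I'll compute the tube shift and base centre.

Run:
```python
from h import *
f=optics.grab_frame('top')
P=lambda u,v,z: onplane(f,(95+u/2.55,190+v/2.55),z).round(4)
t=P(748,133,.09);print('tube',t,'base ctr',P(442,77,.016),'corners',[P(*c,.016)[:2] for c in((332,21),(552,20),(552,134),(332,134))])
print('hood corners',[P(*c,.005)[:2] for c in((28,60),(248,20),(265,132),(43,173))],'grip',P(120,96,.08))
print('stud',P(528,77,.043))
print(totool([t[0],t[1],.15]),'twist to yaw90',np.degrees(manip.observe()['eef_rot'][2])-90)
```

```text
tube [ 0.475 -0.329  0.09 ] base ctr [ 0.5369 -0.0402  0.016 ] corners [array([0.5968, 0.0715]), array([ 0.5928, -0.1546]), array([ 0.4766, -0.1506]), array([0.4817, 0.0729])]
hood corners [array([0.5643, 0.3863]), array([0.6007, 0.1595]), array([0.4851, 0.1425]), array([0.4487, 0.369 ])] grip [0.5236 0.2698 0.08  ]
stud [ 0.5341 -0.1257  0.043 ]
[30.16 -5.72  5.35] twist to yaw90 -66.17729846617598
```

```bash
python3 -m creep '6 -1.1 1 -10;12 -2.3 2 -20;18 -3.4 3 -30;24 -4.6 4 -40;30.2 -5.7 4 -50' 1 20
python3 -m creep '0 0 0 -10;0 0 0 -16;0 0 0 -16'
python3 - <<'E'
from h import *
st()
f=optics.grab_frame('wrist');save(f,'w3.png')
for n in['tube']:
    for c in('wrist','top'):
        if c=='top': optics.grab_frame('top')
        for d in spot_in(n,c)[:1]: print(c,round(d['score'],2),np.round(d['location'],3))
print(totool([.475,-.329,.05]))
# predicted pixel of the tube top centre
q=f['world_to_cam']@np.array([.475,-.329,.09,1]);K=f['mtx'];r=np.hypot(*q[:2]);th=np.arctan2(r,q[2]);print(K[0,2]+K[0,0]*th*q[0]/r,K[1,2]+K[1,1]*th*q[1]/r)
E
```

```text
clock: 1.82
eef_pos: [0.476, -0.3277, 0.1628]
eef_rot: [-3.141, -0.0, 1.294]
force: [0.4, -0.2, 0.4]
grip_width: 0.999
clock: 2.2
eef_pos: [0.4762, -0.3275, 0.1627]
eef_rot: [-3.141, -0.001, 1.572]
force: [-0.5, 0.2, -0.3]
grip_width: 0.999
clock 2.2
joints [-7.299e-01  4.076e-01 -1.801e-01  9.844e-01 -2.000e-04  8.392e-01]
eef_pos [ 0.4762 -0.3275  0.1627]
eef_rot [-3.1406e+00 -6.0000e-04  1.5725e+00]
force [-0.5388  0.2185 -0.3472]
grip_width 0.9986
wrist 0.59 [ 0.473 -0.326  0.088]
top 0.47 [ 0.474 -0.321  0.088]
[-0.11 -0.07 11.28]
252.51458103740012 194.68354890751723
```

View pics/w3.png

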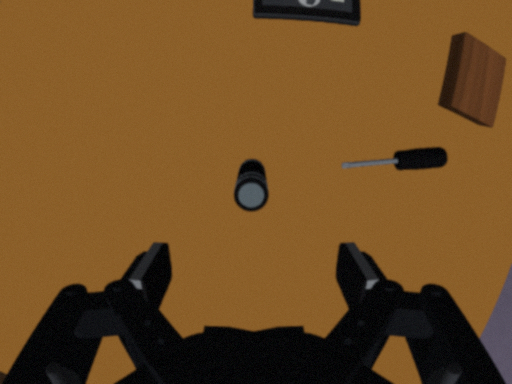

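Wrist view: tube top at (252,193) against a predicted (252.5,194.7), so the position is confirmed. Next I grip it near the top.

```bash
python3 -m creep '-0.1 -0.05 5 0;-0.1 -0.05 9 0;-0.1 -0.05 11.6 0;-0.1 -0.05 11.6 0' ; python3 -m creep '0 0 0 0;0 0 0 0;0 0 0 0;0 0 0 0;0 0 0 0' -1 20
```

```text
clock: 2.9
eef_pos: [0.4735, -0.3277, 0.0449]
eef_rot: [-3.137, -0.004, 1.57]
force: [-0.2, 0.2, 0.2]
grip_width: 0.999
clock: 3.52
eef_pos: [0.4741, -0.3284, 0.046]
eef_rot: [-3.139, -0.002, 1.57]
force: [-1.1, 1.3, 6.2]
grip_width: 0.342
```

```bash
python3 -m creep '0 0 0.1 0;0.9 0 0.1 0;1.8 0 0.05 0;2.7 0 0.1 0;3.6 0 0.3 0'
python3 - <<'E'
from h import *
f=optics.grab_frame('wrist');save(f,'w4.png')
f=optics.grab_frame('scene');cv2.imwrite('pics/s4.png',cv2.resize(f['frame'][170:270,90:250],(640,400),interpolation=cv2.INTER_CUBIC)[:,:,::-1])
E
```

```text
clock: 4.15
eef_pos: [0.4744, -0.292, 0.0433]
eef_rot: [-3.139, -0.002, 1.57]
force: [-0.2, -1.4, 3.5]
grip_width: 0.339
```

View pics/s4.png

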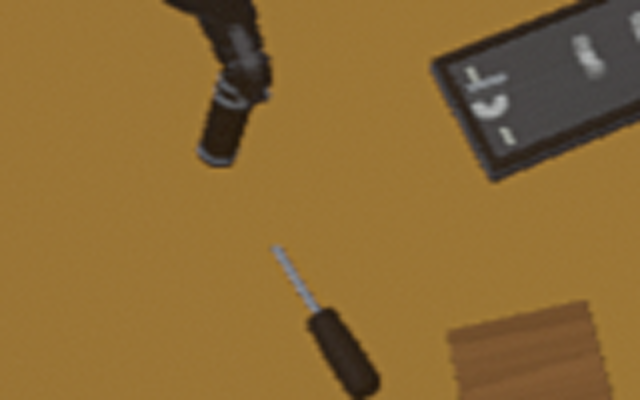

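The tube (235,110) is leaning towards +y, so it is pivoting in the pads as planned. I'll continue the arc.

```bash
python3 -m creep '1.0 0 0.4 0;2 0 0.95 0;2.8 0 1.6 0;3.4 0 2.3 0;3.9 0 2.9 0'; python3 -m creep '0.3 0 0.5 0;0.6 0 1.0 0;0.7 0 1.1 0;0.7 0 1.1 0'
python3 - <<'E'
from h import *
f=optics.grab_frame('wrist')
a=f['frame']
g=optics.grab_frame('scene');b=cv2.resize(g['frame'][170:270,90:250],(512,320),interpolation=cv2.INTER_CUBIC)
cv2.imwrite('pics/s5.png',np.vstack([a[120:],b])[:,:,::-1])
for d in spot_in('tube','scene')[:1]: print(round(d['score'],2),np.round(d['location'],3))
E
```

```text
clock: 4.88
eef_pos: [0.4739, -0.2493, 0.0138]
eef_rot: [-3.139, -0.008, 1.573]
force: [-0.4, 4.3, 5.7]
grip_width: 0.341
clock: 5.38
eef_pos: [0.4736, -0.2419, 0.0026]
eef_rot: [-3.138, -0.008, 1.573]
force: [-0.4, 3.3, 4.0]
grip_width: 0.337
0.76 [ 0.48  -0.291  0.036]
```

View pics/s5.png

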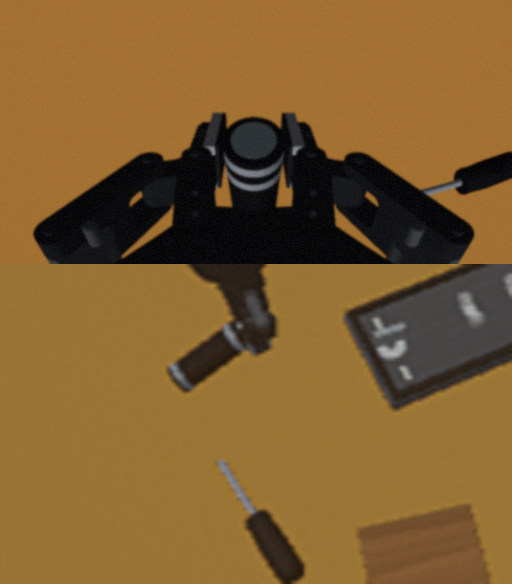

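The tube is mostly over: its end faces up and forward at (253,140) in the wrist view, and it lies along y in the scene crop. I'll open slightly so it drops flat inside the finger cage, move to its middle and regrip.

```bash
python3 -m creep '0 0 0 0;0 0 0 0;0 0 0 0;-1.2 0 0.1 0;-2.5 0 0.15 0' -0.05 20
python3 - <<'E'
from h import *
f=optics.grab_frame('wrist')
g=optics.grab_frame('scene');b=cv2.resize(g['frame'][170:270,90:250],(512,320),interpolation=cv2.INTER_CUBIC)
cv2.imwrite('pics/s6.png',np.vstack([f['frame'][120:],b])[:,:,::-1])
for c in('scene','wrist'):
  for d in spot_in('tube',c)[:1]: print(round(d['score'],2),np.round(d['location'],3))
T=optics.grab_frame('top');m=masks_of('tube','top')
if m:
    w=np.array([onplane(T,q,.02)[:2] for q in np.argwhere(m[0]['pixels'])[:,::-1]],np.float32);print(m[0]['score'],cv2.minAreaRect(w))
E
```

```text
clock: 6.15
eef_pos: [0.4738, -0.2684, 0.0011]
eef_rot: [-3.139, -0.007, 1.573]
force: [0.6, 0.0, 0.5]
grip_width: 0.476
0.65 [ 0.481 -0.287  0.024]
0.63 [ 0.471 -0.263  0.026]
0.65 ((0.4747619330883026, -0.24214568734169006), (0.036690644919872284, 0.02820463478565216), 88.69940948486328)
```

View pics/s6.png

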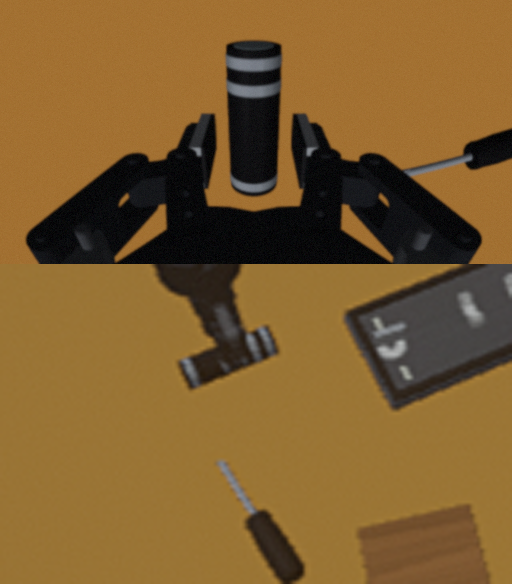

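The tube now lies flat, centred between the open pads. I'll regrip, lift and approach the base.

```bash
python3 -m creep '0 0 0 0;0 0 0 0;0 0 0 0;0 0 0 0;0 0 -1 0' -1 45; python3 -m creep '2 1.5 -5 0;6 3.5 -11 0;11 6.3 -13 0;13 6.3 -13 0;13 6.3 -13 0';python3 - <<'E'
from h import *
f=optics.grab_frame('wrist');save(f,'w7.png')
st()
T=f['world_to_cam'];K=f['mtx']
m=masks_of('base','wrist')[0];print(m['score'])
def fish(p):
    q=T@np.array([*p,1]);r=np.hypot(*q[:2]);th=np.arctan2(r,q[2]);return [K[0,2]+K[0,0]*th*q[0]/r,K[1,2]+K[1,1]*th*q[1]/r]
bx,by,a=.537,-.040,np.radians(-1)
for n,p in dict(c1=(-60,-115,17),c2=(60,-115,17),c3=(60,115,17),c4=(-60,115,17),s1=(0,-3,30),s2=(0,47,30),stud=(0,-88,43)).items():
    x,y,z=np.array(p)/1000;print(n,np.round(fish((bx+x*np.cos(a)-y*np.sin(a),by+x*np.sin(a)+y*np.cos(a),z))))
E
```

```text
clock: 7.08
eef_pos: [0.4731, -0.2668, 0.011]
eef_rot: [-3.137, -0.009, 1.573]
force: [0.1, -0.1, 0.7]
grip_width: -0.001
clock: 7.7
eef_pos: [0.5368, -0.136, 0.1429]
eef_rot: [-3.138, -0.008, 1.576]
force: [-0.5, -1.0, -0.5]
grip_width: -0.003
clock 7.75
joints [-0.3872  0.3857 -0.2698  0.9222  0.0059  1.1797]
eef_pos [ 0.5364 -0.1371  0.1423]
eef_rot [-3.1375 -0.008   1.5747]
force [-0.6457 -0.7663 -0.4236]
grip_width 0.0013
0.98
c1 [196. 195.]
c2 [309. 197.]
c3 [317. -19.]
c4 [199. -22.]
s1 [255.  86.]
s2 [256.  35.]
stud [253. 177.]
```

View pics/w7.png

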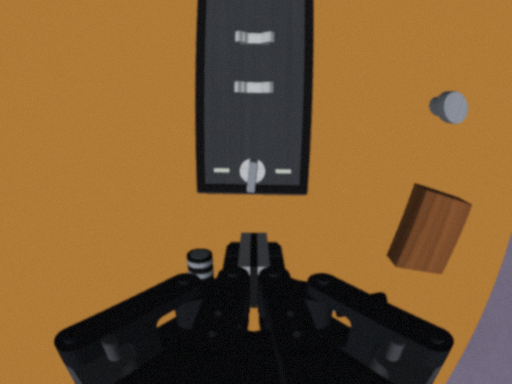

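The grip slipped off: opening is 0, and the tube is still on the bench at wrist (200,258), still pointing along y. The base agrees with my pose within ~2–3 px: corners (197,192) and (308,193), saddles (254,87) and (255,38), bar along base y at (251,175). I'll locate the tube again and regrip lower.

```bash
python3 -m creep '-7 -6.3 1 0;-14 -6.3 2 0;-14 -6.3 2 0' 0.3 45;python3 - <<'E'
from h import *
T=optics.grab_frame('top');m=masks_of('tube','top')
for d in m[:1]:
    w=np.array([onplane(T,q,.025)[:2] for q in np.argwhere(d['pixels'])[:,::-1]],np.float32);print(d['score'],cv2.minAreaRect(w))
f=optics.grab_frame('wrist');save(f,'w8.png')
for d in spot_in('tube','wrist')[:1]: print(round(d['score'],2),np.round(d['location'],3))
T=f['world_to_cam'];K=f['mtx'];c=-T[:3,:3].T@T[:3,3]
P=np.argwhere(masks_of('tube','wrist')[0]['pixels'])[:,::-1]
d=(P-[K[0,2],K[1,2]]);r=np.hypot(*d.T)+1e-9;th=r/K[0,0]
ray=np.c_[d/r[:,None]*np.sin(th)[:,None],np.cos(th)]@T[:3,:3]
w=(c+ray*((.02-c[2])/ray[:,2])[:,None])[:,:2].astype(np.float32);print(cv2.minAreaRect(w),w.min(0),w.max(0));st()
E
```

```text
clock: 8.18
eef_pos: [0.4713, -0.2813, 0.1203]
eef_rot: [-3.136, -0.008, 1.569]
force: [0.7, 1.4, 0.7]
grip_width: 0.634
0.6 ((0.476857453584671, -0.2670672833919525), (0.08808519691228867, 0.03320451080799103), 88.70880126953125)
0.65 [ 0.472 -0.265  0.028]
((0.4741476774215698, -0.27235832810401917), (0.03017616644501686, 0.09505852311849594), 0.01691581681370735) [ 0.45905238 -0.31988657] [ 0.48924673 -0.22483239]
clock 8.425
joints [-0.6688  0.3998 -0.3093  0.8718  0.0038  0.9011]
eef_pos [ 0.4725 -0.278   0.1206]
eef_rot [-3.136  -0.0093  1.5716]
force [-0.5055  0.0699  0.6292]
grip_width 0.6477
```

View pics/w8.png

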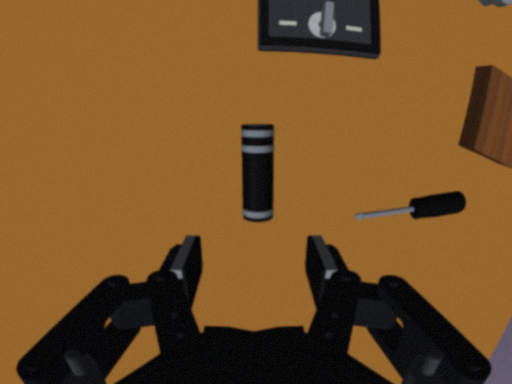

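The tube lies undisturbed at (257,172): centre ≈ (0.4745, −0.2695), along y. I'll descend a bit deeper and close while watching the readings.

```bash
python3 -m creep '0.4 0.1 5 0;0.85 0.2 9 0;0.85 0.2 11.5 0;0.85 0.2 12 0;0.85 0.2 12.2 0' 0.1; python3 -m creep '0 0 0.1 0;0 0 0.1 0;0 0 0.1 0;0 0 0.1 0' -1 40
```

```text
clock: 9.05
eef_pos: [0.4744, -0.2681, -0.0008]
eef_rot: [-3.137, -0.009, 1.573]
force: [0.3, 0.1, 0.4]
grip_width: 0.551
clock: 9.55
eef_pos: [0.4779, -0.2699, 0.002]
eef_rot: [3.14, -0.005, 1.573]
force: [0.3, 1.7, 17.3]
grip_width: 0.003
```

```bash
cat >> h.py <<'E'
def tubew(z=.02):
    f=optics.grab_frame('wrist');T=f['world_to_cam'];K=f['mtx'];c=-T[:3,:3].T@T[:3,3]
    m=masks_of('tube','wrist')
    if not m: print('none');return f
    P=np.argwhere(m[0]['pixels'])[:,::-1]
    d=(P-[K[0,2],K[1,2]]);r=np.hypot(*d.T)+1e-9;th=r/K[0,0]
    ray=np.c_[d/r[:,None]*np.sin(th)[:,None],np.cos(th)]@T[:3,:3]
    w=(c+ray*((z-c[2])/ray[:,2])[:,None])[:,:2].astype(np.float32);print(m[0]['score'],cv2.minAreaRect(w));return f
E
python3 - <<'E'
from h import *
f=tubew();
g=optics.grab_frame('scene');b=cv2.resize(g['frame'][170:270,90:250],(512,320),interpolation=cv2.INTER_CUBIC)
cv2.imwrite('pics/s9.png',np.vstack([f['frame'][120:],b])[:,:,::-1])
st()
E
```

```text
0.89 ((0.4773784875869751, -0.2733624577522278), (0.029667483642697334, 0.10098399221897125), 0.24235282838344574)
clock 9.7
joints [-0.6521  0.5414 -0.4391  0.5921  0.0055  0.9166]
eef_pos [ 0.4779 -0.2699  0.002 ]
eef_rot [ 3.1397 -0.0054  1.5729]
force [ 0.0396  1.3304 18.6928]
grip_width 0.0053
```

View pics/s9.png

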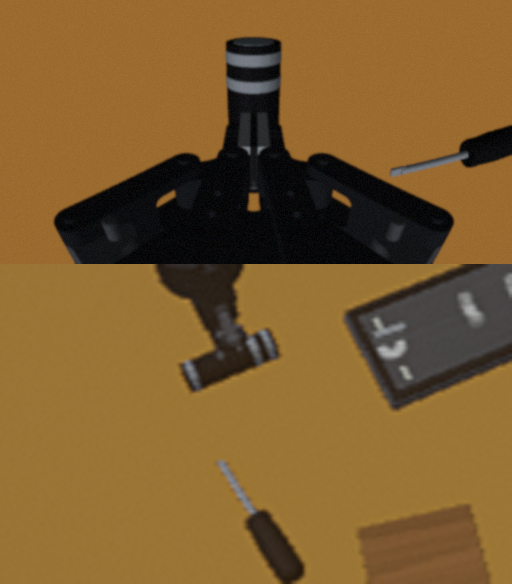

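The gripper reads fully shut although the tube is still under it (253,160), and there is an 18 N upward push. I'll check where the TCP really projects relative to the fingertips.

```bash
python3 - <<'E'
from h import *
f=optics.grab_frame('wrist');T=f['world_to_cam'];K=f['mtx'];s=manip.observe();p=s['eef_pos'];r_=R()
def fish(p):
    q=T@np.array([*p,1]);r=np.hypot(*q[:2]);th=np.arctan2(r,q[2]);return np.round([K[0,2]+K[0,0]*th*q[0]/r,K[1,2]+K[1,1]*th*q[1]/r])
for b in(-.02,-.01,0,.01,.0187,.03,.04): print(b,fish(p-r_[:,2]*b), 'cam z above' )
c=-T[:3,:3].T@T[:3,3];print('cam in tool',r_.T@(c-p))
print(r_.T@T[:3,:3].T)
E
python3 -m creep '0 0 -0.5 0;0 0 -1 0'
python3 -m creep '0 0 -0.5 0;0 0 -1 0'
python3 -m creep '0 0 -0.5 0;0 0 -1 0'
```

```text
-0.02 [254. 216.] cam z above
-0.01 [254. 221.] cam z above
0 [254. 227.] cam z above
0.01 [254. 234.] cam z above
0.0187 [254. 241.] cam z above
0.03 [254. 250.] cam z above
0.04 [254. 260.] cam z above
cam in tool [ 0.07560781 -0.00031251 -0.17013819]
[[ 4.86309005e-04 -9.55485325e-01 -2.95038230e-01]
 [ 9.99999747e-01  6.17576930e-04 -3.51740218e-04]
 [ 5.18291421e-04 -2.95037985e-01  9.55485384e-01]]
clock: 10.0
eef_pos: [0.4783, -0.2704, 0.0129]
eef_rot: [3.139, -0.005, 1.573]
force: [-1.1, -1.0, -0.8]
grip_width: -0.001
clock: 10.25
eef_pos: [0.4781, -0.2704, 0.0231]
eef_rot: [3.139, -0.005, 1.573]
force: [-0.4, -0.0, -0.2]
grip_width: 0.002
clock: 10.5
eef_pos: [0.478, -0.2704, 0.0333]
eef_rot: [3.139, -0.005, 1.573]
force: [0.4, 0.9, -0.4]
grip_width: 0.001
```

Fingertip and TCP projections agree, so the likely cause is that contact near the pad tips tilts the pads and squeezes them over the tube. I'll retry deeper, using the set-back of the open fingers, with a gentle grip.

```bash
python3 -m creep '0 0 0 0;0 0 0 0;0 0 2 0;0 0 3.5 0;0 0 3.9 0' 0.05 20; python3 -m creep '0 0 0 0;0 0 0 0' -1 20;python3 -m creep '0 0 0 0;0 0 0 0'
```

```text
clock: 11.12
eef_pos: [0.4771, -0.2695, -0.007]
eef_rot: [3.141, -0.006, 1.573]
force: [0.2, 0.2, 1.0]
grip_width: 0.523
clock: 11.38
eef_pos: [0.4774, -0.2697, -0.0067]
eef_rot: [3.141, -0.006, 1.573]
force: [0.5, -0.6, -1.3]
grip_width: 0.299
clock: 11.62
eef_pos: [0.4774, -0.2697, -0.0065]
eef_rot: [3.141, -0.006, 1.573]
force: [0.4, 0.2, -0.6]
grip_width: 0.3
```

The grip holds this time (width 0.30). I'll lift gently.

```bash
python3 -m creep '0 0 -0.3 0;0 0 -0.8 0;0 0 -1.5 0;0 0 -3 0';python3 -m creep '0 0 -2 0;0 0 -5 0;0 0 -9 0';python3 - <<'E'
from h import *
st();tubew(.1)
g=optics.grab_frame('scene')
for d in spot_in('tube','scene')[:1]: print(d)
E
```

```text
clock: 12.12
eef_pos: [0.477, -0.2697, 0.024]
eef_rot: [3.141, -0.006, 1.573]
force: [-0.2, -0.4, -0.8]
grip_width: 0.298
clock: 12.5
eef_pos: [0.4764, -0.2698, 0.1153]
eef_rot: [-3.141, -0.007, 1.573]
force: [-0.5, 0.0, -0.4]
grip_width: 0.298
clock 12.5
joints [-0.6533  0.3999 -0.3245  0.8513  0.0053  0.9155]
eef_pos [ 0.4764 -0.2698  0.1153]
eef_rot [-3.1409 -0.0072  1.5728]
force [-0.5091  0.0356 -0.4162]
grip_width 0.2981
0.7 ((0.47620904445648193, -0.29670339822769165), (0.03816194459795952, 0.1319461166858673), 0.11187245696783066)
{'location': [0.4877, -0.2859, 0.1495], 'score': 0.64}
```

The tube is lifted (its spot is at z≈0.15). I'll carry it over the cradle.

```bash
python3 -m creep '5 1.2 0 1;10 2.4 0 1;15 3.6 0 1;20.5 4.8 0 1;25.2 6.05 0 1';python3 - <<'E'
from h import *
T=optics.grab_frame('top')
st();print('to cradle',totool([.5369,-.0175,.016]),np.degrees(manip.observe()['eef_rot'][2]))
f=tubew(.1)
for c in('scene','top','wrist'):
  if c=='scene': optics.grab_frame(c)
  for d in spot_in('tube',c)[:1]: print(c,d)
cv2.imwrite('pics/w10.png',np.hstack([cv2.resize(T['frame'][190:250,215:320],(470,269),interpolation=cv2.INTER_CUBIC),cv2.resize(f['frame'],(330,248)) if 0 else cv2.copyMakeBorder(cv2.resize(f['frame'],(330,248)),0,21,0,0,cv2.BORDER_CONSTANT)])[:,:,::-1])
E
```

```text
clock: 13.32
eef_pos: [0.5365, -0.0165, 0.1154]
eef_rot: [-3.141, -0.005, 1.556]
force: [1.0, -1.1, -1.5]
grip_width: 0.296
clock 13.375
joints [-0.1641  0.3796 -0.3557  0.8362  0.0104  1.4163]
eef_pos [ 0.5377 -0.0109  0.1155]
eef_rot [ 3.1406 -0.0104  1.5612]
force [ 1.28    3.8089 -0.7414]
grip_width 0.2965
to cradle [-0.76 -0.08  9.94] 89.44810275250995
0.93 ((0.5371415019035339, -0.03779676556587219), (0.1318502128124237, 0.038407083600759506), 89.50407409667969)
scene {'location': [0.5447, -0.0381, 0.1436], 'score': 0.78}
wrist {'location': [0.5361, 0.0015, 0.1462], 'score': 0.84}
```

View pics/w10.png

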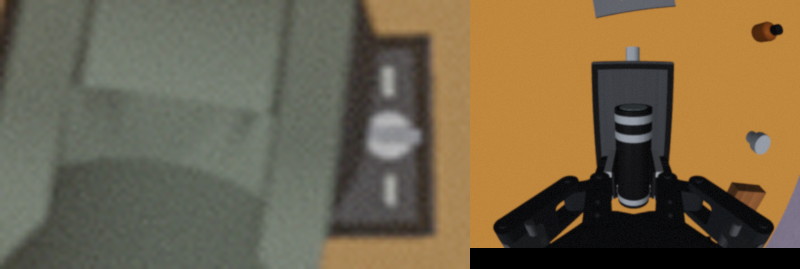

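The tube is held level and lines up with the base in the wrist view (tube and base both at column 633). I'll lower it into the saddles.

```bash
python3 -m creep '-0.7 -0.1 4 0.4;-0.7 -0.1 7 0.4;-0.7 -0.1 8.8 0.4;-0.7 -0.1 9.2 0.4;-0.7 -0.1 9.2 0.4'; python3 -c "
from h import *
print(totool([.5369,-.0175,.016]))"; python3 -m creep '0 0 0.3 0;0 0 0.5 0;0 0 0.6 0'
```

```text
clock: 14.3
eef_pos: [0.536, -0.0269, 0.0242]
eef_rot: [3.141, -0.005, 1.546]
force: [0.0, -0.2, -1.3]
grip_width: 0.296
[0.93 0.07 0.83]
clock: 14.68
eef_pos: [0.5362, -0.0268, 0.0185]
eef_rot: [3.14, -0.005, 1.546]
force: [-0.1, -0.3, -2.0]
grip_width: 0.294
```

```bash
python3 -m creep '0.5 0.07 0 0;0.9 0.07 0 0;0.9 0.07 0.15 0;0.9 0.07 0.3 0;0.9 0.07 0.3 0';python3 -c "
from h import *
st()"
```

```text
clock: 15.3
eef_pos: [0.5372, -0.0178, 0.0156]
eef_rot: [3.14, -0.005, 1.546]
force: [-0.5, 0.6, 0.1]
grip_width: 0.295
clock 15.3
joints [-0.1737  0.504  -0.4624  0.6038  0.005   1.4224]
eef_pos [ 0.5372 -0.0178  0.0156]
eef_rot [ 3.1402 -0.0049  1.5456]
force [-0.5228  0.5919  0.0507]
grip_width 0.2948
```

The weight is now carried by the saddles (force went from −2.0 to 0.1 N). I'll release, rise and check.

```bash
python3 -m creep '0 0 0.05 0;0 0 0.05 0;0 0 0.05 0;0 0 0.05 0' 0;python3 -m creep '0 0 -3 0;0 0 -8 0;-6 0 -12 0;-12 0 -13 0;-13 0 -13 0';python3 - <<'E'
from h import *
st()
f=tubew(.04);save(f,'w11.png')
K=f['mtx'];T=f['world_to_cam']
def fish(p):
    q=T@np.array([*p,1]);r=np.hypot(*q[:2]);th=np.arctan2(r,q[2]);return np.round([K[0,2]+K[0,0]*th*q[0]/r,K[1,2]+K[1,1]*th*q[1]/r],1)
bx,by,a=.5365,-.0395,np.radians(-1)
W=lambda x,y,z:(bx+x*np.cos(a)-y*np.sin(a),by+x*np.sin(a)+y*np.cos(a),z)
for n,p in dict(c1=(-.06,-.115,.017),c2=(.06,-.115,.017),stud=(0,-.088,.043),m1=(-.03,-.088,.012),m2=(.03,-.088,.012),tA=(0,-.023,.053),tB=(0,.067,.053),disc=(0,-.088,.013)).items(): print(n,fish(W(*p)))
g=optics.grab_frame('scene')
for n in('stud_bar','tube'):
  for d in spot_in(n,'scene')[:1]: print(n,d)
E
```

```text
clock: 15.8
eef_pos: [0.5372, -0.0179, 0.0151]
eef_rot: [3.14, -0.005, 1.546]
force: [0.2, -0.2, -0.2]
grip_width: 0.5
clock: 16.42
eef_pos: [0.5347, -0.1519, 0.146]
eef_rot: [3.137, -0.003, 1.542]
force: [0.2, 1.5, -0.6]
grip_width: 0.499
clock 16.425
joints [-0.4123  0.3784 -0.2705  0.9187  0.0046  1.1874]
eef_pos [ 0.5347 -0.1519  0.146 ]
eef_rot [ 3.1369e+00 -3.0000e-03  1.5419e+00]
force [ 0.171   1.5378 -0.6032]
grip_width 0.4994
0.76 ((0.5362387299537659, -0.020139161497354507), (0.08905092626810074, 0.030995802953839302), 88.62165832519531)
c1 [196.2 180.4]
c2 [310.1 179. ]
stud [252.9 158.6]
m1 [224.  153.6]
m2 [281.7 152.9]
tA [252.1  87.9]
tB [251.   -8.1]
disc [252.8 153.3]
tube {'location': [0.5418, -0.0206, 0.0467], 'score': 0.62}
```

View pics/w11.png

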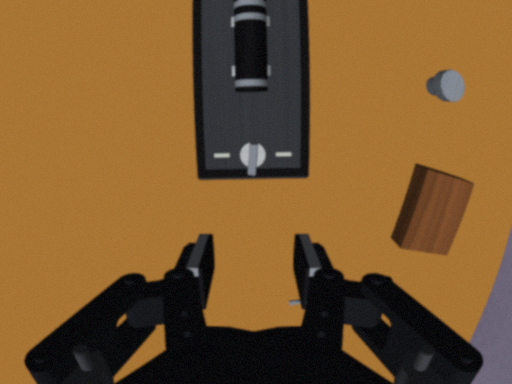

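The tube is in the cradle with its near end at (252,88) as predicted. The stud disc is at (252,154), the bar runs to (251,175) nearly along base y, and the marks are at (222,156) and (284,154). I'll measure marks and bar numerically.

```bash
cat >> h.py <<'E'
def unfish(f,P,z):
    T=f['world_to_cam'];K=f['mtx'];c=-T[:3,:3].T@T[:3,3];P=np.atleast_2d(np.array(P,float))
    d=(P-[K[0,2],K[1,2]]);r=np.hypot(*d.T)+1e-9;th=r/K[0,0]
    ray=np.c_[d/r[:,None]*np.sin(th)[:,None],np.cos(th)]@T[:3,:3]
    return (c+ray*((z-c[2])/ray[:,2])[:,None])[:,:2]
E
python3 - <<'E'
from h import *
f=optics.grab_frame('wrist');im=f['frame'].astype(int);st()
g=im.min(2);n,l,s,c=cv2.connectedComponentsWithStats((g[130:185,205:300]>110).astype(np.uint8))
for i in range(1,n): print(s[i],(c[i]+[205,130]).round(1),unfish(f,c[i]+[205,130],.0125).round(4))
np.set_printoptions(linewidth=200);print(g[138:184:2,236:270])
E
```

```text
clock 16.725
joints [-0.4053  0.3799 -0.2751  0.9185  0.0055  1.1889]
eef_pos [ 0.533  -0.1467  0.1436]
eef_rot [-3.1412 -0.006   1.5473]
force [-0.4669 -0.189  -1.2124]
grip_width 0.499
[ 37  18  26  32 541] [254.7 161.6] [[ 0.5342 -0.1305]]
[73 27 16  5 72] [285.8 159.2] [[ 0.5664 -0.1286]]
[11 28 16  5 75] [224. 160.] [[ 0.5025 -0.128 ]]
[[ 56  51  53  49  51  51  52  50  50  56  54  53  55  54  54  53  51  53  53  53  52  52  49  54  54  52  56  54  54  56  52  53  52  53]
 [ 50  53  54  54  50  54  54  49  49  51  51  54  52  56  55  53  55  53  50  48  49  50  50  53  52  55  56  57  50  53  53  52  49  53]
 [ 51  55  55  49  53  50  50  48  50  52  50  53  54  51  55  55  49  54  54  51  58  55  54  53  50  54  51  54  56  55  54  52  53  51]
 [ 53  53  51  52  52  55  48  54  51  51  55  55  54  57  52  52  53  53  53  55  53  55  48  51  51  53  52  60  52  52  52  55  55  57]
 [ 53  56  49  52  53  52  52  54  51  50  54  53  54  54  57  53  55  56  49  50  57  53  48  54  52  54  51  50  51  52  50  54  54  49]
 [ 59  53  56  52  55  53  51  50  51  51  54  61  76  90 105 
[... 1740 characters left out ...]
 51]
 [ 26  30  27  32  28  30  34  29  35  32  30  36  34  42  78 110 126 130 130 126 126 123  95  51  36  28  27  24  27  25  24  29  25  26]
 [ 12  18  19  19  11  15  18  16   6  17  20  17  17  41  74 114 126 130 129 127 127 118  87  47  23  23  20  15  18  16  20  22  17  22]
 [ 15  18  16  16  18  18  15  16  18  17  16  19  23  41  78 109 125 129 126 130 124 111  82  43  24  19  18  23  19  17  15  20  13  12]
 [ 13  17  22  23  22  20  19  18  18  16  17  18  19  34  57  84  94  96  95  99  97  85  60  29  20  20  21  18  23  14  19  23  19  17]
 [ 33  33  33  33  36  39  38  37  35  40  36  39  40  36  41  43  45  49  46  47  51  42  46  37  38  37  38  37  42  39  37  39  41  42]]
```

Marks give a stud axis at (0.5345, −0.1283) and base yaw ≈ −0.6°. The bar is at ≈84.3° in the world, so the stud is at ≈1.48 rad. I'll grip the bar now.

```bash
python3 -c "
from h import *
print(totool([.5345,-.128,.02]),np.degrees(manip.observe()['eef_rot'][2]))"; python3 -m creep '1.0 0.15 4 4;1.9 0.15 8 4;1.9 0.15 11 4;1.9 0.15 12.2 4;1.9 0.15 12.2 4' 0 ; python3 -c "
from h import *
print(totool([.5345,-.128,.02]),np.degrees(manip.observe()['eef_rot'][2]))"
```

```text
[ 1.79  0.11 12.37] 88.6549984881552
clock: 17.35
eef_pos: [0.5345, -0.126, 0.0212]
eef_rot: [-3.139, -0.007, 1.479]
force: [-0.9, -0.1, 0.6]
grip_width: 0.503
[-0.2   0.02  0.12] 84.72101749643379
```

```bash
python3 -m creep '-0.2 0 0.1 0;-0.2 0 0.1 0;-0.2 0 0.1 0;-0.2 0 0.1 0;-0.2 0 0.1 0' -1 25;  python3 -c "
from h import *
st()"
```

```text
clock: 17.98
eef_pos: [0.5344, -0.1281, 0.0204]
eef_rot: [-3.139, -0.006, 1.479]
force: [-0.2, -0.2, 0.6]
grip_width: -0.001
clock 17.975
joints [-0.373   0.5175 -0.4203  0.6368  0.0056  1.29  ]
eef_pos [ 0.5344 -0.1281  0.0204]
eef_rot [-3.1395 -0.0065  1.4786]
force [-0.2037 -0.2022  0.5934]
grip_width -0.0008
```

Width reads 0 again, so contact was too near the tips. I'll open, go lower and close again.

```bash
python3 -m creep '0 0 0 0;0 0 0 0;0 0 0.3 0;0 0 0.55 0;0 0 0.55 0' -0.5; python3 -m creep '0 0 0 0;0 0 0 0;0 0 0 0;0 0 0 0' -1 25
```

```text
clock: 18.6
eef_pos: [0.5341, -0.1279, 0.0145]
eef_rot: [-3.139, -0.007, 1.479]
force: [0.5, -1.1, -0.4]
grip_width: 0.25
clock: 19.1
eef_pos: [0.5348, -0.128, 0.0146]
eef_rot: [-3.14, -0.007, 1.479]
force: [3.7, 0.8, -1.4]
grip_width: 0.069
```

It is holding now (0.069). I'll turn it clockwise by about 85°.

```bash
python3 -m creep '-0 0 0 9;0 0 0 18;0 0 0 27;0 0 0 36;0 0 0 45'; python3 -c "
from h import *
print(totool([.5345,-.128,.0145]),np.degrees(manip.observe()['eef_rot'][2]))"
```

```text
clock: 19.73
eef_pos: [0.5351, -0.1281, 0.0147]
eef_rot: [-3.136, -0.004, 0.688]
force: [2.4, 0.1, -3.2]
grip_width: 0.065
[-0.04 -0.05  0.02] 39.43421989547855
```

```bash
python3 -m creep '0 0 0 9;0 0 0 18;0 0 0 27;0 0 0 36;0 0 0 40'; python3 -c "
from h import *
st();print(totool([.5345,-.128,.0145]),np.degrees(manip.observe()['eef_rot'][2]))"
```

```text
clock: 20.35
eef_pos: [0.5352, -0.1284, 0.0146]
eef_rot: [-3.136, 0.0, -0.013]
force: [3.2, 0.0, -2.3]
grip_width: 0.063
clock 20.35
joints [-0.373   0.5259 -0.4243  0.623   0.0055  2.7813]
eef_pos [ 0.5352 -0.1284  0.0146]
eef_rot [-3.1355e+00  3.0000e-04 -1.2600e-02]
force [ 3.2462  0.0218 -2.2572]
grip_width 0.063
[-0.07 -0.04  0.01] -0.7245524136982997
```

```bash
python3 -m creep '0 0 0 0;0 0 0 0;0 0 -3 0;0 0 -8 0;-2 0 -13 0' -0.4;python3 -m creep '0 0 0 0;0 0 0 0'
python3 - <<'E'
from h import *
st();f=optics.grab_frame('wrist');save(f,'w12.png');im=f['frame'].astype(int);g=im.min(2)
n,l,s,c=cv2.connectedComponentsWithStats((g>145).astype(np.uint8))
for i in range(1,n):
    w=unfish(f,c[i],.0125)[0]
    if s[i][4]>20 and abs(w-[.5345,-.128]).max()<.05: print(s[i],c[i].round(1),w.round(4))
m=((g>110)&(g<140)).astype(np.uint8);m=cv2.morphologyEx(m,cv2.MORPH_OPEN,np.ones((3,3),np.uint8))
n,l,s,c=cv2.connectedComponentsWithStats(m)
for i in range(1,n):
    w=unfish(f,c[i],.043)[0]
    if s[i][4]>40 and abs(w-[.5345,-.128]).max()<.05:
        P=np.argwhere(l==i)[:,::-1];W=unfish(f,P,.043).astype(np.float32);print('bar',s[i],w.round(4),cv2.minAreaRect(W),cv2.fitLine(W,cv2.DIST_L2,0,.01,.01).ravel())
E
```

```text
clock: 20.98
eef_pos: [0.5154, -0.129, 0.1459]
eef_rot: [-3.136, 0.0, -0.011]
force: [0.9, 0.4, 0.6]
grip_width: 0.303
clock: 21.22
eef_pos: [0.5151, -0.1289, 0.1457]
eef_rot: [-3.136, 0.001, -0.011]
force: [-0.1, 0.5, -0.3]
grip_width: 0.302
clock 21.225
joints [-0.3876  0.3398 -0.3297  0.904   0.0053  2.765 ]
eef_pos [ 0.5151 -0.1289  0.1457]
eef_rot [-3.1357e+00  5.0000e-04 -1.1000e-02]
force [-0.1407  0.5001 -0.2765]
grip_width 0.3023
[252 119   4  15  59] [253.5 126.1] [ 0.5664 -0.1286]
[242 147   8  21 129] [245.8 157.5] [ 0.5339 -0.1203]
[257 147  10  21 157] [260.6 157.1] [ 0.5342 -0.1356]
[252 180   4  14  54] [253.6 186.5] [ 0.5025 -0.128 ]
```

Run:
```python
from h import *
im=cv2.imread('pics/w12.png').astype(int).min(2)
for r in range(140,184,3): print(r,im[r,240:268])
T=optics.grab_frame('top')
d=masks_of('hood','top')[0];m=cv2.morphologyEx(d['pixels'].astype(np.uint8),cv2.MORPH_OPEN,np.ones((5,5),np.uint8))
w=np.array([onplane(T,q,.005)[:2] for q in np.argwhere(m)[:,::-1]],np.float32);print('hood',cv2.minAreaRect(w))
th=np.radians(9.0);hc=np.array([.5257,.2645]);gr=hc+.008*np.array([-np.sin(th),np.cos(th)]);print('grip',gr,totool([gr[0],gr[1],.17]))
```

```text
140 [53 55 62 54 54 56 59 57 59 55 53 59 59 59 58 57 55 58 55 57 58 57 59 58
 54 56 60 51]
143 [57 54 57 58 56 55 56 57 60 59 52 57 60 61 58 58 59 56 57 55 59 59 55 59
 56 56 58 51]
146 [ 60  58  59  60  59  67  85 108 122 113  87  67  69  69  70  66  80 113
 138 137 113  86  68  64  62  56  59  56]
149 [ 58  54  64  94 134 172 187 188 176 145 125 129 130 132 135 134 140 158
 181 188 188 184 163 132  95  68  63  54]
152 [ 61  84 128 171 186 194 197 188 174 142 128 134 137 142 139 140 144 151
 168 184 190 190 190 186 171 134  86  57]
155 [ 76 123 172 190 193 192 194 191 171 140 124 134 136 139 141 142 143 150
 167 182 191 188 189 193 185 167 130  86]
158 [ 88 141 173 190 194 194 194 192 179 154 134 131 139 139 136 139 143 147
 164 183 188 191 191 192 188 176 143  91]
161 [ 76 107 158 184 194 195 196 189 180 154 133 133 134 138 141 141 145 149
 167 184 188 187 192 189 185 160 116  75]
164 [ 58  64  90 133 172 186 192 190 179 149 131 135 142 138 139 141 142 147
 162 183 192 189 189 175 143 101  68  56]
167 [ 57  56  59  61  78 111 144 165 174 160 140 132 141 135 134 135 138 137
 147 164 164 148 119  86  67  55  53  48]
170 [ 59  56  58  56  58  60  59  63  72  87 109 132 138 139 142 137 133 121
  89  74  67  63  57  60  59  61  55  51]
173 [ 58  59  58  59  57  57  59  58  56  75 108 126 134 138 138 137 135 116
  87  67  59  59  60  59  58  57  56  47]
176 [ 55  58  59  57  55  59  56  58  59  69  95 122 132 134 133 135 134 113
  82  66  59  57  56  60  61  57  59  49]
179 [ 53  57  57  55  57  54  56  55  55  60  69  89 113 128 133 121  87  70
  61  61  60  60  60  58  55  58  57  50]
182 [ 56  57  57  61  55  61  56  53  53  57  68 110 158 188 190 169 115  69
  56  57  55  60  58  55  56  59  58  48]
hood ((0.526104748249054, 0.2654179334640503), (0.12207330763339996, 0.2313099205493927), 8.71233081817627)
grip [0.52444852 0.27240151] [  0.55 -40.12  -2.29]
```

The bar edges run parallel to the marks line within about 1°. Now over to the hood handle.

```bash
python3 -m creep '0.1 -4 -2 -10;0.2 -9 -3 -20;0.3 -14 -3 -30;0.4 -19 -3 -40;0.5 -24 -3 -50' 0.1;python3 -c "
from h import *
print(totool([.5245,.2725,.17]),np.degrees(manip.observe()['eef_rot'][2]))"
```

```text
clock: 22.0
eef_pos: [0.5216, 0.1128, 0.1746]
eef_rot: [-3.133, -0.002, 0.867]
force: [-0.6, 0.1, -0.4]
grip_width: 0.553
[ 12.37 -10.1    0.57] 49.700503942115425
```

```bash
python3 -m creep '2 -1.5 0 -10;4 -3 0 -20;6 -4.5 0 -30;9 -6.4 0 -40;9 -6.4 0 -49';python3 -m creep '0 0 0 0;0 0 0 0'
python3 - <<'E'
from h import *
st();f=optics.grab_frame('wrist');save(f,'w13.png')
im=f['frame'].astype(int);T=f['world_to_cam'];K=f['mtx']
def fish(p):
    q=T@np.array([*p,1]);r=np.hypot(*q[:2]);th=np.arctan2(r,q[2]);return np.round([K[0,2]+K[0,0]*th*q[0]/r,K[1,2]+K[1,1]*th*q[1]/r],1)
print('pred grip top',fish((.5245,.2725,.08)))
g=im.max(2);m=(g<45).astype(np.uint8);m[215:]=0
n,l,s,c=cv2.connectedComponentsWithStats(m)
for i in range(1,n):
    if s[i][4]>80:
        P=np.argwhere(l==i)[:,::-1];W=unfish(f,P,.08).astype(np.float32);print(s[i],c[i].round(1),cv2.minAreaRect(W))
d=masks_of('hood','wrist')
if d:
    W=unfish(f,np.argwhere(d[0]['pixels'])[:,::-1],.005).astype(np.float32);print('hood',d[0]['score'],cv2.minAreaRect(W))
E
```

```text
clock: 22.62
eef_pos: [0.5304, 0.2249, 0.1735]
eef_rot: [-3.135, -0.008, 1.731]
force: [1.0, 0.4, 0.4]
grip_width: 0.55
clock: 22.88
eef_pos: [0.5299, 0.2246, 0.1724]
eef_rot: [-3.133, -0.007, 1.729]
force: [-0.1, -0.8, -0.1]
grip_width: 0.547
clock 22.875
joints [ 0.2679  0.4002 -0.1652  1.0129  0.0083  1.6804]
eef_pos [0.5299 0.2246 0.1724]
eef_rot [-3.1332 -0.0074  1.7291]
force [-0.0562 -0.8222 -0.075 ]
grip_width 0.5472
pred grip top [257.2 134.9]
[231  56  51   4 150] [256.2  57.1] ((0.5124261975288391, 0.34063637256622314), (0.04340960830450058, 0.002805481432005763), 9.136784553527832)
[231  66  51   4 145] [256.2  67.2] ((0.5138744115829468, 0.33159297704696655), (0.043412946164608, 0.0028501839842647314), 9.00795841217041)
[231  76  51   4 168] [256.2  77.6] ((0.5152976512908936, 0.32272809743881226), (0.043453264981508255, 0.0028156789485365152), 9.07768726348877)
[231  87  51   3 149] [256.  88.] ((0.5167738795280457, 0.31353485584259033), (0.04352414608001709, 0.001982608810067177), 9.162059783935547)
[249 106  15  55 814] [256.  132.8] ((0.5231676697731018, 0.2738315463066101), (0.01256080623716116, 0.04834999889135361), 9.196529388427734)
hood 0.81 ((0.5242236852645874, 0.26590514183044434), (0.12057481706142426, 0.22921264171600342), 8.953948020935059)
```

View pics/w13.png

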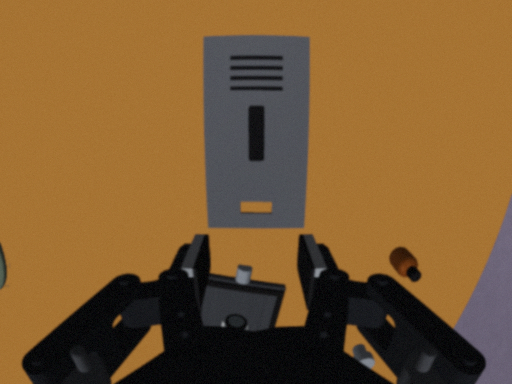

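Wrist view: handle at (256,133), slot at (256,207), hood square in the picture. The fit puts the handle at (0.523, 0.2735), yaw 9.1°, and the tool yaw already matches. I'll descend until the tips touch the dome.

```bash
python3 -c "
from h import *
print(totool([.523,.2735,.058]),np.degrees(manip.observe()['eef_rot'][2]))"; python3 -m creep '2.5 0 3 0;4.95 0.1 7 0;4.95 0.1 10.5 0;4.95 0.1 11.4 0;4.95 0.1 11.4 0' -0.3 25; python3 -m creep '0 0 0.2 0;0 0 0.4 0;0 0 0.5 0'; python3 -c "
from h import *
print(totool([.523,.2735,.052]),np.degrees(manip.observe()['eef_rot'][2]))"
```

```text
[ 4.87  0.15 11.54] 99.08191997521035
clock: 23.6
eef_pos: [0.5226, 0.2738, 0.0596]
eef_rot: [-3.134, -0.007, 1.728]
force: [-0.0, 0.1, 0.2]
grip_width: 0.35
clock: 23.98
eef_pos: [0.523, 0.2738, 0.0552]
eef_rot: [-3.135, -0.008, 1.728]
force: [-0.2, -0.1, -0.1]
grip_width: 0.348
[-0.03 -0.    0.32] 98.99963511166142
```

```bash
python3 -m creep '0 0 0.2 0;0 0 0.4 0;0 0 0.4 0' -0.5;python3 -m creep '0 0 0 0;0 0 0.15 0;0 0 0.15 0' ;python3 -m creep '0 0 0 0;0 0 0 0;0 0 0 0' -1 25
```

```text
clock: 24.35
eef_pos: [0.5227, 0.2738, 0.0509]
eef_rot: [-3.134, -0.008, 1.728]
force: [0.3, -0.4, -0.2]
grip_width: 0.25
clock: 24.72
eef_pos: [0.5226, 0.2738, 0.0494]
eef_rot: [-3.134, -0.008, 1.728]
force: [0.4, -0.3, -1.2]
grip_width: 0.255
clock: 25.1
eef_pos: [0.5229, 0.2739, 0.0494]
eef_rot: [-3.135, -0.008, 1.728]
force: [1.6, 1.3, -1.0]
grip_width: 0.147
```

Held at width 0.147. I'll lift.

```bash
python3 -m creep '0 0 0 0;0 0 -0.5 0;0 0 -2 0;0 0 -5 0' - 35;python3 -m creep '0 0 -3 0;0 0 -6 0;0 0 -6 0'
python3 - <<'E'
from h import *
st();optics.grab_frame('scene')
for d in spot_in('hood','scene')[:1]: print(d)
T=optics.grab_frame('top');z=.115
d=masks_of('hood','top')
for q in d[:1]:
    w=np.array([onplane(T,p,z)[:2] for p in np.argwhere(q['pixels'])[:,::-1]],np.float32);print(q['score'],cv2.minAreaRect(w))
E
```

```text
clock: 25.6
eef_pos: [0.522, 0.273, 0.0994]
eef_rot: [-3.132, -0.007, 1.728]
force: [0.0, -0.2, -2.9]
grip_width: 0.141
clock: 25.98
eef_pos: [0.5246, 0.2735, 0.1626]
eef_rot: [-3.137, -0.008, 1.728]
force: [-0.8, 0.1, -2.8]
grip_width: 0.147
clock 25.975
joints [ 0.3509  0.4327 -0.1411  0.9996  0.0088  1.7645]
eef_pos [0.5246 0.2735 0.1626]
eef_rot [-3.1374 -0.0081  1.728 ]
force [-0.8262  0.149  -2.8056]
grip_width 0.1475
{'location': [0.5454, 0.2402, 0.1332], 'score': 0.68}
0.63 ((0.5249851942062378, 0.26386725902557373), (0.12135618925094604, 0.23101764917373657), 8.787492752075195)
```

The hood is held level (3 N, yaw 8.8°). I'll carry it over the base to TCP (0.536, −0.0324), yaw 89.4°.

```bash
python3 -m creep '-4 -0.5 0 2;-8.5 -1 0 4;-13 -1.6 0 6;-17.5 -2.2 0 8;-22 -2.7 0 9.5';python3 -m creep '-3 0 0 0;-6 0 0 0;-7.5 0 0 0;-7.5 0 0 0;-7.5 0 0 0'
python3 - <<'E'
from h import *
st();print(totool([.536,-.0324,.12]),np.degrees(manip.observe()['eef_rot'][2]))
E
```

```text
clock: 26.8
eef_pos: [0.528, 0.0494, 0.1554]
eef_rot: [-3.126, -0.004, 1.561]
force: [-0.0, -0.0, -3.8]
grip_width: 0.141
clock: 27.42
eef_pos: [0.5271, -0.0245, 0.1548]
eef_rot: [-3.125, -0.005, 1.562]
force: [0.6, -0.0, -3.0]
grip_width: 0.143
clock 27.425
joints [-0.1878  0.3374 -0.3079  0.9428  0.0021  1.3915]
eef_pos [ 0.5271 -0.0245  0.1548]
eef_rot [-3.1249 -0.0051  1.5623]
force [ 0.6284 -0.0456 -2.9627]
grip_width 0.1427
[-0.8   0.96  3.46] 89.51156543197592
```

```bash
python3 -m creep '-0.4 0.5 1.5 0;-0.8 0.95 3.5 0;-0.8 0.95 4.6 0;-0.8 0.95 5 0;-0.8 0.95 5 0'
python3 - <<'E'
from h import *
st();print(totool([.536,-.0324,.08]),np.degrees(manip.observe()['eef_rot'][2]))
T=optics.grab_frame('top');d=masks_of('hood','top')
for q in d[:2]:
    w=np.array([onplane(T,p,.058)[:2] for p in np.argwhere(q['pixels'])[:,::-1]],np.float32);print(q['score'],cv2.minAreaRect(w),w.min(0),w.max(0))
u,v=proj(T,(.535,-.1284,.05)).astype(int);print(u,v);np.set_printoptions(linewidth=200)
print(T['frame'].min(2)[v-11:v+12,u-9:u+14])
E
```

```text
clock: 28.05
eef_pos: [0.5356, -0.0321, 0.1044]
eef_rot: [-3.125, -0.005, 1.563]
force: [0.2, -1.1, -2.4]
grip_width: 0.144
clock 28.05
joints [-0.1987  0.4028 -0.3518  0.8339  0.002   1.3803]
eef_pos [ 0.5356 -0.0321  0.1044]
eef_rot [-3.1245 -0.0053  1.5626]
force [ 0.2058 -1.128  -2.448 ]
grip_width 0.1436
[-0.04  0.09  2.44] 89.52885089153122
0.71 ((0.5144318342208862, -0.05012606084346771), (0.11354705691337585, 0.23192596435546875), 11.060102462768555) [ 0.4741168  -0.15564822] [0.59156    0.07373644]
303 219
[[ 92  92  98  94  96  97  91  98  87  61  49  47  47  46  79 105 105 104 105 106  92  82  84]
 [ 94  93  94  89  90  92  96  95  87  60  46  43  47  55  81 102 111 104 110 104  93  84  84]
 [ 95  85  94  97  98  96  93  92  80  58  46  41  43  59  85 109 105 108 108 105  94  85  86]
 [ 96  92  92  96  91  96  97  87  75  61  51  49  38  65  93 108 106 106 104 101  86  80  86]
 [ 91  91  94  90  91  95  94  88  77  56  48  42  45  68  97 108 104 104 106 106  96  87  84]
 [ 94  99  97  91  96  94  97  91  71  51  46  42  52  72 101 108 109 106 106 106  94  85  83]
 [ 92  93
[... 906 characters left out ...]
9 104 105 107 106 105  93  85  85]
 [104 105 101 102 105 101 100  61  39  36  70  92  96 103 109 105 106 106 105 104 101  83  84]
 [103 106 104 106 105 110 102  63  38  46  65  77  88 105 110 102 108 104 105 105 102  91  78]
 [104 104 102 104 106 104  90  57  53  64  80  79  94 105 107 104 106 108 105 110  96  91  86]
 [107 106 103 104 102  98  77  45  63  82  96  98 102 103 109 110 108 108 102 109  99  89  79]
 [106 106 106 106 108  96  63  65  80 102 111 104 104 107 104 109 108 106 107 107 101  92  82]
 [108 109 104 106 108  90  65  77  95 105 111 107 108 112 103 105 106 109 104 107 101  91  82]
 [107 109 110 108 111  94  77  87 109 105 106 105 106 109 106 105 106 104 103 107 100  88  87]]
```

Run:
```python
from h import *
T=optics.grab_frame('top');fr=T['frame'].astype(int)
for y in(-.13,-.12,-.1,-.145):
    u,v=proj(T,(.595,y,.06)).round().astype(int);print(y,u,v,[(fr[r,u,0]-fr[r,u,2]) for r in range(v-8,v+9)], onplane(T,(u,v-.5),.06).round(4))
u,v=proj(T,(.58,-.155,.06)).round().astype(int);print([(fr[v,c,0]-fr[v,c,2]) for c in range(u-8,u+9)],onplane(T,(u+.5,v),.06).round(4))
```

```text
-0.13 304 196 [np.int64(7), np.int64(10), np.int64(10), np.int64(11), np.int64(6), np.int64(5), np.int64(8), np.int64(6), np.int64(8), np.int64(6), np.int64(6), np.int64(8), np.int64(10), np.int64(7), np.int64(8), np.int64(8), np.int64(7)] [ 0.5956 -0.131   0.06  ]
-0.12 300 196 [np.int64(9), np.int64(10), np.int64(5), np.int64(9), np.int64(8), np.int64(10), np.int64(10), np.int64(10), np.int64(8), np.int64(6), np.int64(9), np.int64(5), np.int64(9), np.int64(10), np.int64(8), np.int64(8), np.int64(1)] [ 0.5958 -0.1209  0.06  ]
-0.1 292 196 [np.int64(11), np.int64(5), np.int64(7), np.int64(8), np.int64(7), np.int64(5), np.int64(7), np.int64(6), np.int64(6), np.int64(3), np.int64(6), np.int64(3), np.int64(4), np.int64(7), np.int64(3), np.int64(7), np.int64(6)] [ 0.5962 -0.1008  0.06  ]
-0.145 310 196 [np.int64(82), np.int64(80), np.int64(84), np.int64(82), np.int64(81), np.int64(81), np.int64(77), np.int64(49), np.int64(11), np.int64(2), np.int64(0), np.int64(1), np.int64(0), np.int64(0), np.int64(2), np.int64(3), np.int64(-1)] [ 0.5952 -0.1461  0.06  ]
[np.int64(9), np.int64(14), np.int64(11), np.int64(4), np.int64(0), np.int64(-3), np.int64(1), np.int64(25), np.int64(65), np.int64(84), np.int64(82), np.int64(82), np.int64(83), np.int64(81), np.int64(83), np.int64(80), np.int64(81)] [ 0.5811 -0.157   0.06  ]
```

The hood edges agree with the expected place within ~1.5 mm. I'll lower it with force checks.

```bash
python3 -m creep '0 0.05 0.8 0;0 0.05 1.5 0;0 0.05 2.0 0;0 0.05 2.4 0;0 0.05 2.4 0'; python3 -m creep '0 0 0.4 0;0 0 0.7 0;0 0 0.9 0;0 0 0.9 0'
```

```text
clock: 28.82
eef_pos: [0.536, -0.0322, 0.0808]
eef_rot: [-3.125, -0.005, 1.562]
force: [0.0, 0.4, -2.1]
grip_width: 0.14
clock: 29.32
eef_pos: [0.5357, -0.0321, 0.0716]
eef_rot: [-3.125, -0.005, 1.562]
force: [-0.2, 0.8, -2.6]
grip_width: 0.14
```

The flange is 2 cm below the bar's top with no contact force, so the bar is through the slot. I'll press down.

```bash
python3 -m creep '0 0 0.2 0;0 0 0.4 0;0 0 0.5 0;0 0 0.6 0' - 60; python3 -m creep '0 0 0.1 0;0 0 0.2 0;0 0 0.3 0;0 0 0.3 0'
```

```text
clock: 29.82
eef_pos: [0.535, -0.0321, 0.0658]
eef_rot: [-3.124, -0.005, 1.562]
force: [-3.6, -0.1, 3.5]
grip_width: 0.128
clock: 30.32
eef_pos: [0.535, -0.0321, 0.0636]
eef_rot: [-3.125, -0.005, 1.562]
force: [-4.2, 1.2, 9.1]
grip_width: 0.13
```

```bash
python3 -m creep '0 0 0.1 0;0 0 0.2 0;0 0 0.3 0;0 0 0.3 0'
```

```text
clock: 30.82
eef_pos: [0.5351, -0.0321, 0.0619]
eef_rot: [-3.125, -0.005, 1.562]
force: [-4.7, -0.1, 13.4]
grip_width: 0.13
```

```bash
python3 -m creep '0 0 0.15 0;0 0 0.3 0;0 0 0.5 0;0 0 0.5 0'
```

```text
clock: 31.32
eef_pos: [0.5352, -0.0322, 0.0612]
eef_rot: [-3.127, -0.004, 1.563]
force: [-13.7, 1.8, 36.5]
grip_width: 0.128
```

```bash
python3 -m creep '0 0 0.2 0;0 0 0.5 0;0 0 0.5 0;0 0 0.5 0'
python3 - <<'E'
from h import *
st();optics.grab_frame('scene')
for n in('hood','stud_bar','tube'):
  for d in spot_in(n,'scene')[:1]: print(n,d)
E
```

```text
clock: 31.82
eef_pos: [0.5353, -0.0322, 0.0611]
eef_rot: [-3.13, -0.003, 1.563]
force: [-16.7, 2.5, 42.2]
grip_width: 0.124
clock 31.825
joints [-1.9810e-01  4.4950e-01 -4.0750e-01  7.2620e-01  5.0000e-04  1.3806e+00]
eef_pos [ 0.5353 -0.0322  0.0611]
eef_rot [-3.1295e+00 -2.8000e-03  1.5629e+00]
force [-16.6531   2.4876  42.1949]
grip_width 0.124
hood {'location': [0.5582, -0.055, 0.036], 'score': 0.57}
stud_bar {'location': [0.5978, -0.0812, 0.0074], 'score': 0.15}
```

The seal is flat: it went stiff at TCP 0.061, which is 5 mm below first contact. I'll ease the push a little, hold and hand in.

```bash
python3 -m creep '0 0 0.25 0;0 0 0.25 0;0 0 0.25 0;0 0 0.25 0'; python3 -c "
from h import *
s=st()
if 12<s['force'][2]<40 and s['eef_pos'][2]<.0625: workorder.hand_in();print('handed in')"
```

```text
clock: 32.52
eef_pos: [0.5353, -0.0322, 0.0613]
eef_rot: [-3.131, -0.002, 1.563]
force: [-10.6, 1.1, 23.9]
grip_width: 0.124
clock 32.525
joints [-1.9790e-01  4.4840e-01 -4.0870e-01  7.2480e-01  2.0000e-04  1.3807e+00]
eef_pos [ 0.5353 -0.0322  0.0613]
eef_rot [-3.1307e+00 -2.3000e-03  1.5630e+00]
force [-10.5978   1.052   23.9303]
grip_width 0.1236
the job is handed in; nothing more can be done
handed in
```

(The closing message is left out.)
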